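# Free the stuck canister cap and fill in the nuts

### The job

The cap of the parts canister is stuck: break it loose with a short hard twist counter-clockwise, spin it on until it stops, lift it off and lay it on the table. Then tip the three hex nuts out of the scoop into the open canister, and set the emptied scoop back upright on the table.

Things in the scene. Friction and masses are not known exactly. Their poses are not given: they have to be found in the camera images.
- canister: Round bare-steel canister 82 mm across, fixed upright to the table by a dark round foot (104 mm across, 5 mm thick). Rim 80 mm above the table, inner floor 10 mm. Origin: centre of the underside; yaw within 0.6 rad. It stands right or left of the middle, the scoop across from it. On its side (along y) away from the scoop the table is clear for 0.17 m. Tall things: only at x > 0.60 or y < -0.36.
- canister_mouth (a point): Centre of the canister's mouth, level with its rim (80 mm above the table). The mouth is 56 mm across inside the inward flange; below the flange the inside is 72 mm across.
- cap: Cap: aluminium plug with a 76 mm flange and a round black knurled grip 60 mm across, to be taken from above at any yaw. Origin: centre of the plug's underside, 65 mm above the table when seated; flange 16 to 20 mm above the origin, grip 20 to 48 mm, ridge on top to 52 mm. About 0.16 kg. Stuck: the first 0.45 rad counter-clockwise need 0.8 to 1.1 N m (grip firmly), then it turns freely.
- cap_ridge (a point): Ridge on top of the cap, 20 mm from its axis along its +x, 50 mm above its origin. At the start it points along the canister's +x. Two lugs hold the cap (lift play 1 mm): turn it counter-clockwise seen from above by 1.8 to 1.95 rad, to a stop; there it lifts straight out. At less than 1.8 rad it is still held. Clockwise is blocked.
- scoop: Straight aluminium trough 150 long (x), 40 wide (y), 24 mm high, 3 mm thick, floor smooth; open end towards its -x, upright dark wooden grip, 28 (x) by 16 (y) mm and 76 mm tall, at the closed +x end. Origin: centre of the underside. 0.15 kg. Starts with its open end roughly towards the robot (yaw within 0.6 rad). Nuts slide when it is tipped over 13 to 20 degrees; 40 degrees empties it.
- scoop_grip (a point): Point to hold in the middle of the wooden grip, 52 mm above the scoop's underside and 58 mm along +x from its origin; the grip is 16 mm wide across the scoop's y.
- scoop_lip (a point): Middle of the floor's edge at the scoop's open end, 75 mm along -x from its origin.
- nut0: Steel hex nut, 24 mm across flats, 12 mm thick, lying in the scoop nearest its open end. Origin: centre of its underside. Mass 25 g.
- nut1: Same nut, in the middle.
- nut2: Same nut, nearest the grip.
Not all that is in view belongs to the job. There is more than one size of the canister; the one meant has the size given above.

How it is judged:
By the outcome, as a careful person would: the job done as asked, in the order asked, and still so for the second after the job is handed in, with the robot touching nothing.
It also fails if it takes over 72 s, if anything falls off the work surface, if the arm or the gripper's body presses on something with over 40 N, if the wrist force passes 120 N, or if a joint passes its speed limit or range.

### The arm

A 6-joint arm with a two-finger parallel gripper is mounted at the origin on a cart in front of the work surface, level with it; the furniture and walls round the work are solid. World frame = base frame: x ahead of the robot, y to its left, z up, the work surface at z = 0. Lengths are in m, angles in rad, forces in N, time in s.
With the tool pointing down it reaches from about 0.3 to 0.85 m from the base axis. Payload 4.2 kg.
Tool frame: the origin (TCP) lies midway between the tips of the shut fingers; the grasp point (between the pads) lies 19 mm behind it; z points along the fingers, y is the line along which they close (so a half turn about z gives the same grasp; the last joint's range is limited). The gripper opens to 91 mm and grips with 3 to 60 N. Pads are 32 mm wide; open, the fingers measure 118 mm over their backs; the gripper's body (76 mm by 178 mm) begins 60 mm behind the grasp point.
Start: joints at [1.116, 0.32, 1.565, -0, 1.257, -0.02], TCP at [0.242, 0.522, 0.214] pointing down, gripper open.
Joint ranges: [-3.11, 3.11], [-0.84, 2.01], [0.21, 2.61], [-1.34, 4.49], [0.05, 2.63], [-2.56, 2.56]. Speed limits (rad/s): [2.57, 2.57, 3.14, 3.14, 3.14, 3.14].

### API

Orientations are given as a unit quaternion [x, y, z, w].
In Python, from bench import robot, capture, hand_in gives the robot as it stands. The module is installed in compiled form; this text tells all that it offers.
- The arm moves only by the shell command python3 -m jog 'ROWS' [FORCE]. ROWS is a JSON object of lists of equal length, an entry for each row: "grip": the finger opening in m, from 0 to 0.0912; "dp": the shift along the tool's x, y, z in m, a list of three; "rotation": the turn, a rotation vector about the tool's x, y, z in degrees, a list of three. In form: {"grip": [grip, ...], "dp": [[x, y, z], ...], "rotation": [[wx, wy, wz], ...]}. A call has exactly 8 rows; each row is the pose to reach, as a shift and turn from the pose commanded when the call began, along the tool's axes at that moment; what a row does not reach only later rows make up. A row lasts 1/12 s, in which the tool goes at most 41.7 mm and 7.16 degrees, less where a joint would pass 70% of its speed; a pose out of reach is approached as far as the arm can. A call with a gripper value outside its range is refused whole. The fingers move at their own pace and stop on an object; FORCE is the grip in N (left out, the last holds). Time passes only in rows, so rows that repeat a pose let the fingers close, or fill a call up. It gives the time, the measured TCP pose, the force, the opening and the grip force at its end, in the units of the state.
- robot.get_obs(): the state, without advancing time (a new reading comes with each control period).
- capture(name): name is "scene" or "top" or "wrist"; returns a dict with "image" (384x512x3 uint8, red, green, blue), "z_map" (384x512 float32, m along the optical axis (not along the pixel's ray), 0 where there is no reading), "intrinsics" (3x3 intrinsics, pixels), "rvec" (rotation vector, rad) and "tvec" (3), from world to camera coordinates, as OpenCV has them. Camera axes: x right, y down, z forward; pixel columns grow to the right and rows downward; lengths in m; the calibration is good to about 2 mm. A picture is of the moment at which its call begins.
- hand_in(): hands the job in; it is judged then, once.
The state is a dict: "time_s": time; "qpos": joint angles; "dq": joint speeds; "tau": joint torques, N m; "ee_pos": TCP position; "eef_rot": TCP orientation; "force": force on the tool from outside, world axes, zero at the start; "moment": the same for the moment, N m; "gripper_width": finger opening in m; "grasp_force": force on a finger pad.
Only numpy, scipy, OpenCV 4.12 (cv2) and the standard library are available. Lean on these libraries where they do the work, as an engineer would, in place of code of your own. Each camera call takes 0.05 s, during which the arm holds its last target. There are 200 camera calls.

## Working session

There is one attempt and no reset: what is moved stays moved. The work goes in short steps, Python scripts to look and compute and a shell command to move; the robot and the scene stay as the last step left them, time stands still between calls to the robot, and variables do not carry over. Pictures are saved under pics/ and viewed, at most 12 in all, crops included, and the job is handed in when it is done.

```bash
mkdir -p pics
cat > h.py <<'E'
import numpy as np, cv2
from bench import robot, capture, hand_in
from scipy.spatial.transform import Rotation as R
def cloud(c):
    z=c["z_map"];K=c["intrinsics"];v,u=np.mgrid[:z.shape[0],:z.shape[1]]
    P=np.stack([(u-K[0,2])/K[0,0]*z,(v-K[1,2])/K[1,1]*z,z],-1)
    Rm=R.from_rotvec(np.ravel(c["rvec"])).as_matrix()
    W=(P-np.ravel(c["tvec"]))@Rm
    W[z==0]=np.nan
    return W
def save(c,n): cv2.imwrite(f"pics/{n}.png",c["image"][...,::-1])
E
python3 - <<'E'
from h import *
for n in("scene","top"):
    c=capture(n); save(c,n); W=cloud(c); np.savez(n,W=W,im=c["image"])
a=np.hstack([cv2.imread("pics/scene.png"),cv2.imread("pics/top.png")])
print(robot.get_obs())
E
```

```text
{'time_s': 0.1, 'qpos': array([ 1.11601954e+00,  3.20287872e-01,  1.56555720e+00,  3.10802217e-06,
        1.25739810e+00, -2.00097092e-02]), 'dq': array([ 0.00148554, -0.00181818, -0.00154653, -0.00033744,  0.00138331,
        0.00107721]), 'tau': array([-5.18653178e-04, -4.13326049e+01, -2.32513368e+01,  7.28145149e-02,
        4.22357221e-02, -5.88315811e-05]), 'ee_pos': array([0.24199552, 0.52110124, 0.21316988]), 'eef_rot': array([ 2.15675875e-01,  9.76464662e-01, -8.01769113e-04, -1.95513090e-04]), 'force': array([ 0.19839354, -0.14332323, -0.36178776]), 'moment': array([-0.00133216,  0.0305039 , -0.01828256]), 'grasp_force': 0.0, 'gripper_width': 0.09085733385230456}
```

View pics/top.png

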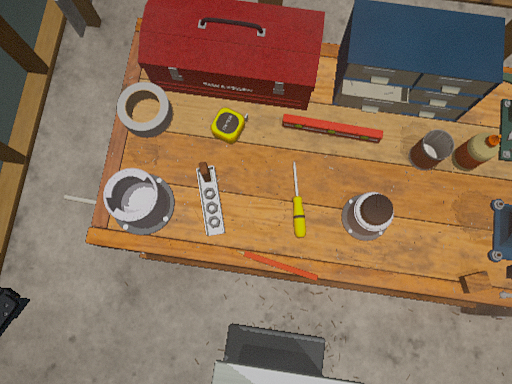

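View pics/scene.png

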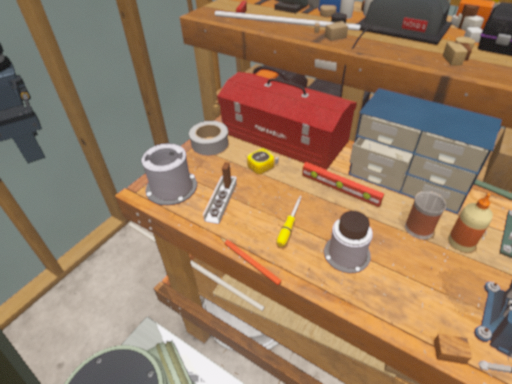

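The top view shows the capped canister at (375,210), the scoop at (210,205) with its grip at (203,172) and its open end at (213,232). A larger open decoy canister is at (133,195), and a screwdriver lies between scoop and canister at (298,205).

Run:
```python
from h import *
d=np.load("top.npz");W=d["W"];im=d["im"].astype(int)
def box(u0,u1,v0,v1): return W[v0:v1,u0:u1].reshape(-1,3), im[v0:v1,u0:u1].reshape(-1,3)
P,C=box(335,405,180,245)
for lo,hi in((.002,.009),(.076,.0805),(.0805,.09),(.105,.1145),(.1145,.125)):
    m=(P[:,2]>lo)&(P[:,2]<hi); Q=P[m]
    if len(Q)<5: print(lo,len(Q));continue
    (cx,cy),r=cv2.minEnclosingCircle(Q[:,:2].astype(np.float32))
    print(lo,len(Q),Q.mean(0).round(4),"circ",round(cx,4),round(cy,4),round(r,4))
P,C=box(185,235,150,245)
print("table z",np.nanmedian(W[150:240,240:280,2]))
m=(P[:,2]>.06)&(P[:,2]<.09);print("grip",m.sum(),np.nanmean(P[m],0),np.nanmax(P[:,2]))
m=(P[:,2]>.016)&(P[:,2]<.03);Q=P[m]
print("scoop",m.sum(),Q.mean(0),cv2.minAreaRect(Q[:,:2].astype(np.float32)))
m=(P[:,2]>.002)&(P[:,2]<.03);Q=P[m]
print("scoop all",m.sum(),Q.mean(0),cv2.minAreaRect(Q[:,:2].astype(np.float32)))
P,C=box(280,315,150,245);m=P[:,2]>.006;print("driver",P[m].min(0),P[m].max(0))
P,C=box(95,180,160,235);m=P[:,2]>.08;print("decoy",P[m].min(0),P[m].max(0))
P,C=box(200,250,95,145);m=P[:,2]>.01;print("tape",P[m].min(0),P[m].max(0))
P,C=box(400,500,110,180);m=P[:,2]>.03;print("cups",P[m].min(0),P[m].max(0))
P,C=box(238,325,245,285);m=(P[:,2]>.003);print("pencil",P[m].min(0),P[m].max(0))
for v in (150,180,210,240,255): print(v,W[v,245].round(3),W[v,330].round(3))
```

```text
0.002 447 [ 0.4829 -0.1039  0.0042] circ 0.5085 -0.1303 0.1002
0.076 129 [ 0.4815 -0.1062  0.0782] circ 0.4951 -0.1173 0.0411
0.0805 298 [ 0.4845 -0.1056  0.0842] circ 0.4946 -0.1165 0.0403
0.105 681 [ 0.4937 -0.1166  0.1116] circ 0.4952 -0.1175 0.0313
0.1145 66 [ 0.5009 -0.1161  0.1155] circ 0.4954 -0.1156 0.0279
table z -0.0009744745990306956
grip 112 [0.53394429 0.2422398  0.0733113 ] 0.07854809457969367
scoop 267 [0.48454268 0.22651712 0.02170955] ((0.4807794988155365, 0.22516384720802307), (0.15010935068130493, 0.04015614837408066), 18.314022064208984)
scoop all 1085 [0.47819954 0.22396903 0.01031001] ((0.4915506839752197, 0.22975844144821167), (0.2141340970993042, 0.1109767034649849), 9.027194023132324)
driver [0.42834028 0.00897969 0.00601356] [0.5971952  0.05575329 0.02930333]
decoy [0.39805177 0.31730847 0.08013793] [0.50690249 0.42724113 0.11085839]
tape [0.61835133 0.17331466 0.01003668] [0.72531427 0.28995585 0.05216786]
cups [ 0.61949915 -0.35907926  0.0300012 ] [ 0.75791477 -0.15073746  0.15471814]
pencil [ 0.34336749 -0.03451789  0.00307129] [0.41962429 0.14691005 0.01224525]
150 [0.61  0.167 0.   ] [ 0.64  -0.025 -0.006]
180 [ 0.541  0.157 -0.002] [ 0.569 -0.033 -0.002]
210 [0.473 0.146 0.   ] [ 0.5   -0.04   0.002]
240 [0.407 0.136 0.001] [ 0.434 -0.048  0.002]
255 [0.374 0.131 0.004] [ 0.402 -0.052  0.001]
```

```bash
cat > rel.py <<'E'
import sys; from h import *
# rel.py x y z yaw(tool y, deg) [tilt about tool y deg] -> dp, rotvec in tool axes
x,y,z,yaw=map(float,sys.argv[1:5]);t=float(sys.argv[5]) if len(sys.argv)>5 else 0
o=robot.get_obs();p=o["ee_pos"];A=R.from_quat(o["eef_rot"])
c,s=np.cos(np.radians(yaw)),np.sin(np.radians(yaw))
B=R.from_matrix(np.array([[-s,c,0],[c,s,0],[0,0,-1.]]))*0 if 0 else R.from_matrix(np.array([[-s,c,0],[c,s,0],[0,0,-1.]]))
B=B*R.from_rotvec([0,t,0],degrees=True)
print("dp mm",(A.inv().apply(np.array([x,y,z])-p)*1000).round(1),"rot",(A.inv()*B).as_rotvec(degrees=True).round(2))
m=A.as_matrix();print("t",round(o["time_s"],2),"p",p.round(4),"yaw",np.degrees(np.arctan2(m[1,1],m[0,1])).round(1),"toolz",m[:,2].round(3),"q",o["qpos"].round(2),"F",o["force"].round(1),"M",o["moment"].round(2),"w",round(o["gripper_width"],4),"gf",round(o["grasp_force"],1))
E
sed -i 's/^B=R.*if 0 else /B=/' rel.py; python3 rel.py 0.495 -0.117 0.19 -72
```

```text
dp mm [-498.2 -472.1   23.9] rot [-5.0000e-02  1.1000e-01  1.3709e+02]
t 0.1 p [0.242  0.5211 0.2132] yaw 65.1 toolz [-0.001 -0.001 -1.   ] q [ 1.12  0.32  1.57  0.    1.26 -0.02] F [ 0.2 -0.1 -0.4] M [-0.    0.03 -0.02] w 0.0909 gf 0.0
```

```bash
python3 -m jog '{"grip":[0.09,0.09,0.09,0.09,0.09,0.09,0.09,0.09],"dp":[[-0.02,-0.019,0],[-0.041,-0.039,0],[-0.062,-0.059,0],[-0.083,-0.079,0],[-0.104,-0.098,0],[-0.125,-0.118,0],[-0.146,-0.138,0],[-0.166,-0.157,0]],"rotation":[[0,0,5.7],[0,0,11.4],[0,0,17.1],[0,0,22.8],[0,0,28.5],[0,0,34.2],[0,0,39.9],[0,0,45.6]]}' 60; python3 rel.py 0.495 -0.117 0.19 -72
```

```text
time_s: 0.77
ee_pos: [0.3267, 0.3076, 0.2137]
eef_rot: [0.579, 0.815, -0.0, -0.0]
force: [0.4, -0.6, -0.1]
gripper_width: 0.0902
grasp_force: 0.0
dp mm [-456.3   19.2   23.8] rot [-1.000e-02  4.000e-02  9.122e+01]
t 0.77 p [0.3267 0.3076 0.2137] yaw 19.2 toolz [-0.    -0.001 -1.   ] q [ 0.73  0.12  1.83 -0.    1.19  0.39] F [ 0.4 -0.6 -0.1] M [-0.05  0.01  0.02] w 0.0902 gf 0.0
```

```bash
python3 -m jog '{"grip":[0.09,0.09,0.09,0.09,0.09,0.09,0.09,0.09],"dp":[[-0.028,0.001,0],[-0.057,0.002,0],[-0.085,0.003,0],[-0.114,0.005,0],[-0.142,0.006,0],[-0.171,0.007,0],[-0.2,0.008,0],[-0.228,0.01,0]],"rotation":[[0,0,5.7],[0,0,11.4],[0,0,17.1],[0,0,22.8],[0,0,28.5],[0,0,34.2],[0,0,39.9],[0,0,45.6]]}' 60; python3 rel.py 0.495 -0.117 0.19 -72
```

```text
time_s: 1.43
ee_pos: [0.412, 0.0961, 0.2137]
eef_rot: [0.85, 0.527, -0.0, -0.0]
force: [0.5, 0.7, 0.0]
gripper_width: 0.0901
grasp_force: 0.0
dp mm [-153.9  169.1   23.7] rot [-2.00e-02  3.00e-02  4.56e+01]
t 1.43 p [0.412  0.0961 0.2137] yaw -26.4 toolz [-0.001 -0.    -1.   ] q [0.2  0.08 1.88 0.   1.18 0.66] F [0.5 0.7 0. ] M [-0.09  0.09 -0.02] w 0.0901 gf 0.0
```

```bash
python3 -m jog '{"grip":[0.09,0.09,0.09,0.09,0.09,0.09,0.09,0.09],"dp":[[-0.019,0.021,0],[-0.038,0.042,0],[-0.058,0.063,0],[-0.077,0.085,0.006],[-0.096,0.106,0.012],[-0.115,0.127,0.018],[-0.135,0.148,0.024],[-0.154,0.169,0.024]],"rotation":[[0,0,5.7],[0,0,11.4],[0,0,17.1],[0,0,22.8],[0,0,28.5],[0,0,34.2],[0,0,39.9],[0,0,45.6]]}' 60
python3 - <<'E'
from h import *
c=capture("wrist");save(c,"w1");P=cloud(c).reshape(-1,3)
for lo,hi in((.002,.009),(.081,.09),(.108,.1145),(.1145,.125)):
    m=(P[:,2]>lo)&(P[:,2]<hi)&(np.hypot(P[:,0]-.495,P[:,1]+.117)<.06); Q=P[m]
    if len(Q)<5: print(lo,len(Q));continue
    (cx,cy),r=cv2.minEnclosingCircle(Q[:,:2].astype(np.float32))
    print(lo,len(Q),Q.mean(0).round(4),"circ",round(cx,4),round(cy,4),round(r,4))
E
python3 rel.py 0.495 -0.117 0.088 -72
```

```text
time_s: 2.1
ee_pos: [0.4953, -0.1163, 0.1884]
eef_rot: [0.988, 0.156, -0.001, -0.001]
force: [-0.1, 0.8, -0.5]
gripper_width: 0.0901
grasp_force: 0.0
0.002 1143 [ 0.5243 -0.1083  0.0051] circ 0.4968 -0.1172 0.0587
0.081 1074 [ 0.5142 -0.1121  0.0852] circ 0.4969 -0.1185 0.0392
0.108 3310 [ 0.4963 -0.1183  0.113 ] circ 0.4952 -0.119 0.031
0.1145 284 [ 0.5052 -0.1183  0.116 ] circ 0.4964 -0.119 0.0281
dp mm [ -1.9  -4.9 100.9] rot [ 0.22  0.02 -0.31]
t 2.15 p [ 0.4982 -0.1208  0.1889] yaw -72.3 toolz [ 0.001 -0.004 -1.   ] q [-0.26  0.24  1.75 -0.    1.16  1.01] F [ 2.9 -3.7 -0.2] M [-0.23 -0.02 -0.03] w 0.0897 gf 0.0
```

View pics/w1.png

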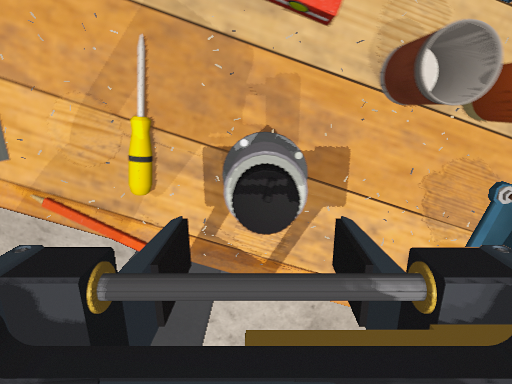

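The wrist view shows the cap at (267,198), between the fingers and close to centred, with clear table around the canister. I'll descend now.

```bash
python3 -m jog '{"grip":[0.09,0.09,0.09,0.09,0.09,0.09,0.09,0.09],"dp":[[0,0,0],[0,0,0.015],[0,0,0.035],[0,0,0.055],[0,0,0.075],[0,0,0.09],[0,0,0.098],[0,0,0.1]],"rotation":[[0,0,0],[0,0,0],[0,0,0],[0,0,0],[0,0,0],[0,0,0],[0,0,0],[0,0,0]]}' 60; python3 rel.py 0.4955 -0.118 0.088 -72
```

```text
time_s: 2.82
ee_pos: [0.4948, -0.114, 0.0886]
eef_rot: [0.987, 0.16, -0.001, -0.001]
force: [-0.1, -0.2, -0.4]
gripper_width: 0.0899
grasp_force: 0.0
dp mm [-0.6  4.   0.6] rot [-0.12  0.15  0.37]
t 2.82 p [ 0.4948 -0.114   0.0886] yaw -71.6 toolz [-0.003  0.001 -1.   ] q [-0.25  0.33  1.89  0.    0.92  1.  ] F [-0.1 -0.2 -0.4] M [-0.04  0.16 -0.02] w 0.0899 gf 0.0
```

```bash
python3 -m jog '{"grip":[0.09,0.09,0.05,0.05,0.05,0.05,0.05,0.05],"dp":[[0,0.003,0],[0,0.003,0],[0,0.003,0],[0,0.003,0],[0,0.003,0],[0,0.003,0],[0,0.003,0],[0,0.003,0]],"rotation":[[0,0,0],[0,0,0],[0,0,0],[0,0,0],[0,0,0],[0,0,0],[0,0,0],[0,0,0]]}' 60; python3 rel.py 0.4955 -0.118 0.088 -72
```

```text
time_s: 3.48
ee_pos: [0.4973, -0.1183, 0.0903]
eef_rot: [0.987, 0.159, 0.0, 0.0]
force: [0.6, -1.4, 0.9]
gripper_width: 0.0589
grasp_force: 60.0
dp mm [-1.6 -0.9  2.3] rot [ 0.06 -0.03  0.3 ]
t 3.48 p [ 0.4973 -0.1183  0.0903] yaw -71.7 toolz [ 0.001 -0.001 -1.   ] q [-0.26  0.34  1.89 -0.    0.92  1.  ] F [ 0.6 -1.4  0.9] M [-0.3   0.21  0.04] w 0.0589 gf 60.0
```

```bash
python3 -m jog '{"grip":[0.05,0.05,0.05,0.05,0.05,0.05,0.05,0.05],"dp":[[0,0,0],[0,0,0],[0,0,0],[0,0,0],[0,0,0],[0,0,0],[0,0,0],[0,0,0]],"rotation":[[0,0,-7],[0,0,-14],[0,0,-21],[0,0,-28],[0,0,-35],[0,0,-40],[0,0,-40],[0,0,-40]]}' 60; python3 rel.py 0.4955 -0.118 0.088 -72;python3 - <<'E'
from h import *
c=capture("wrist");save(c,"w2")
E
```

```text
time_s: 4.15
ee_pos: [0.4967, -0.1178, 0.0896]
eef_rot: [0.874, 0.486, -0.0, -0.0]
force: [0.5, 1.0, -1.5]
gripper_width: 0.0591
grasp_force: 60.0
dp mm [-0.9 -0.9  1.6] rot [-5.000e-02  2.000e-02  4.015e+01]
t 4.15 p [ 0.4967 -0.1178  0.0896] yaw -31.9 toolz [-0.001  0.    -1.   ] q [-0.26  0.34  1.89  0.    0.92  0.3 ] F [ 0.5  1.  -1.5] M [-0.11  0.09  0.02] w 0.0591 gf 60.0
```

View pics/w2.png

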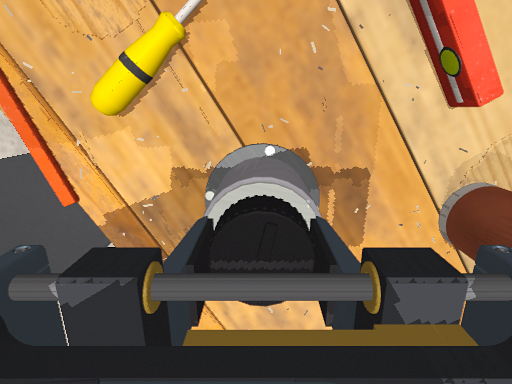

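The wrist view shows the ridge at (267,245), now at about 39° world yaw against about 0° before. So the cap has turned the full 40° with the gripper. I'll keep spinning it.

```bash
python3 -m jog '{"grip":[0.05,0.05,0.05,0.05,0.05,0.05,0.05,0.05],"dp":[[0,0,0],[0,0,0],[0,0,0],[0,0,0],[0,0,0],[0,0,0],[0,0,0],[0,0,0]],"rotation":[[0,0,-7],[0,0,-14],[0,0,-21],[0,0,-28],[0,0,-35],[0,0,-42],[0,0,-49],[0,0,-56]]}' 60; python3 -m jog '{"grip":[0.05,0.05,0.05,0.05,0.05,0.05,0.05,0.05],"dp":[[0,0,0],[0,0,0],[0,0,0],[0,0,0],[0,0,0],[0,0,0],[0,0,0],[0,0,0]],"rotation":[[0,0,-2],[0,0,-4],[0,0,-6],[0,0,-8],[0,0,-9],[0,0,-10],[0,0,-10],[0,0,-10]]}' 60;python3 rel.py 0.4955 -0.118 0.088 40
```

```text
time_s: 4.87
ee_pos: [0.4969, -0.1178, 0.0898]
eef_rot: [0.541, 0.841, 0.0, -0.0]
force: [0.6, -0.1, -0.9]
gripper_width: 0.0593
grasp_force: 60.0
time_s: 5.53
ee_pos: [0.497, -0.1179, 0.0899]
eef_rot: [0.468, 0.884, 0.0, -0.0]
force: [0.5, -0.2, -1.1]
gripper_width: 0.0592
grasp_force: 60.0
dp mm [ 0.8 -1.3  1.9] rot [ 0.   -0.01 -5.76]
t 5.53 p [ 0.497  -0.1179  0.0899] yaw 34.2 toolz [ 0.  0. -1.] q [-0.26  0.34  1.89  0.    0.92 -0.85] F [ 0.5 -0.2 -1.1] M [-0.06 -0.04  0.03] w 0.0592 gf 60.0
```

```bash
python3 -m jog '{"grip":[0.05,0.05,0.05,0.05,0.05,0.05,0.05,0.05],"dp":[[0,0,0],[0,0,0],[0,0,0],[0,0,0],[0,0,0],[0,0,0],[0,0,0],[0,0,0]],"rotation":[[0,0,-1],[0,0,-2],[0,0,-3],[0,0,-4],[0,0,-5],[0,0,-6],[0,0,-6.5],[0,0,-6.5]]}' 60;python3 rel.py 0.4955 -0.118 0.088 40
```

```text
time_s: 6.2
ee_pos: [0.4966, -0.1183, 0.0899]
eef_rot: [0.416, 0.909, -0.0, -0.0]
force: [-1.7, -2.4, -0.7]
gripper_width: 0.0592
grasp_force: 60.0
dp mm [ 0.9 -0.6  1.9] rot [-0.06 -0.01  0.83]
t 6.2 p [ 0.4966 -0.1183  0.0899] yaw 40.8 toolz [-0.001 -0.001 -1.   ] q [-0.26  0.34  1.89 -0.    0.92 -0.97] F [-1.7 -2.4 -0.7] M [-0.57  0.37 -0.09] w 0.0592 gf 60.0
```

```bash
python3 -m jog '{"grip":[0.05,0.05,0.05,0.05,0.05,0.05,0.05,0.05],"dp":[[0,0,-0.001],[0,0,-0.003],[0,0,-0.006],[0,0,-0.01],[0,0,-0.016],[0,0,-0.024],[0,0,-0.034],[0,0,-0.045]],"rotation":[[0,0,0],[0,0,0],[0,0,0],[0,0,0],[0,0,0],[0,0,0],[0,0,0],[0,0,0]]}' 60;python3 rel.py 0.485 -0.255 0.14 40
```

```text
time_s: 6.87
ee_pos: [0.4981, -0.1179, 0.1368]
eef_rot: [0.416, 0.909, 0.001, 0.001]
force: [0.3, 0.2, -2.4]
gripper_width: 0.059
grasp_force: 60.0
dp mm [-95.2 -99.5  -3.2] rot [0.12 0.11 0.8 ]
t 6.87 p [ 0.4981 -0.1179  0.1368] yaw 40.8 toolz [ 0.003 -0.    -1.   ] q [-0.26  0.28  1.83  0.    1.03 -0.97] F [ 0.3  0.2 -2.4] M [-0.02  0.08 -0.01] w 0.059 gf 60.0
```

```bash
python3 -m jog '{"grip":[0.05,0.05,0.05,0.05,0.05,0.05,0.05,0.05],"dp":[[-0.01,-0.01,-0.003],[-0.026,-0.028,-0.003],[-0.044,-0.046,-0.003],[-0.062,-0.065,-0.003],[-0.079,-0.083,-0.003],[-0.09,-0.094,0],[-0.095,-0.099,0.015],[-0.095,-0.099,0.035]],"rotation":[[0,0,0],[0,0,0],[0,0,0],[0,0,0],[0,0,0],[0,0,0],[0,0,0],[0,0,0]]}' 60; python3 -m jog '{"grip":[0.05,0.05,0.05,0.05,0.05,0.05,0.05,0.05],"dp":[[0,0,0.018],[0,0,0.036],[0,0,0.052],[0,0,0.062],[0,0,0.068],[0,0,0.071],[0,0,0.073],[0,0,0.073]],"rotation":[[0,0,0],[0,0,0],[0,0,0],[0,0,0],[0,0,0],[0,0,0],[0,0,0],[0,0,0]]}' 60;python3 rel.py 0.485 -0.255 0.025 40
```

```text
time_s: 7.53
ee_pos: [0.4868, -0.2576, 0.1029]
eef_rot: [0.417, 0.909, -0.0, 0.005]
force: [1.3, 0.8, -1.9]
gripper_width: 0.0592
grasp_force: 60.0
time_s: 8.2
ee_pos: [0.4847, -0.2547, 0.0275]
eef_rot: [0.416, 0.909, 0.0, 0.001]
force: [-0.9, -0.3, -1.0]
gripper_width: 0.0591
grasp_force: 60.0
dp mm [-0.4  0.   2.5] rot [0.03 0.06 0.79]
t 8.2 p [ 0.4847 -0.2547  0.0275] yaw 40.8 toolz [ 0.001 -0.    -1.   ] q [-0.5   0.46  1.87  0.    0.8  -1.22] F [-0.9 -0.3 -1. ] M [-0.05  0.02  0.04] w 0.0591 gf 60.0
```

```bash
python3 -m jog '{"grip":[0.05,0.05,0.05,0.06,0.07,0.09,0.09,0.09],"dp":[[0,0,0.001],[0,0,0.002],[0,0,0.003],[0,0,0.003],[0,0,0.003],[0,0,0.002],[0,0,0.002],[0,0,0.002]],"rotation":[[0,0,0],[0,0,0],[0,0,0],[0,0,0],[0,0,0],[0,0,0],[0,0,0],[0,0,0]]}' 60; python3 -m jog '{"grip":[0.09,0.09,0.09,0.09,0.09,0.09,0.09,0.09],"dp":[[0,0,-0.005],[0,0,-0.02],[0,0,-0.045],[0,0,-0.075],[0,0,-0.11],[0,0,-0.145],[0,0,-0.17],[0,0,-0.17]],"rotation":[[0,0,0],[0,0,0],[0,0,0],[0,0,0],[0,0,0],[0,0,0],[0,0,0],[0,0,0]]}' 60;python3 - <<'E'
from h import *
c=capture("wrist");save(c,"w3");P=cloud(c).reshape(-1,3)
d=np.hypot(P[:,0]-.485,P[:,1]+.255)<.05
print("max cap z",np.nanmax(P[d,2]),np.nanmedian(P[np.hypot(P[:,0]-.485,P[:,1]+.255)<.02,2]))
E
python3 rel.py 0.5355 0.243 0.2 -71.7
```

```text
time_s: 8.87
ee_pos: [0.4842, -0.2546, 0.025]
eef_rot: [0.416, 0.909, 0.0, 0.0]
force: [0.5, -0.4, -0.8]
gripper_width: 0.0837
grasp_force: 0.0
time_s: 9.53
ee_pos: [0.487, -0.2561, 0.2013]
eef_rot: [0.416, 0.909, -0.0, 0.006]
force: [0.9, -1.0, 0.7]
gripper_width: 0.0902
grasp_force: 0.0
max cap z 0.3241763407095468 0.04800322770498776
dp mm [344.8 363.3  -3. ] rot [4.7000e-01 1.1000e-01 1.1249e+02]
t 9.58 p [ 0.4857 -0.2554  0.1984] yaw 40.8 toolz [ 0.006 -0.003 -1.   ] q [-0.51  0.29  1.66  0.    1.19 -1.22] F [-0.5 -0.1 -0.4] M [-0.04 -0.01 -0.01] w 0.0903 gf 0.0
```

View pics/w3.png

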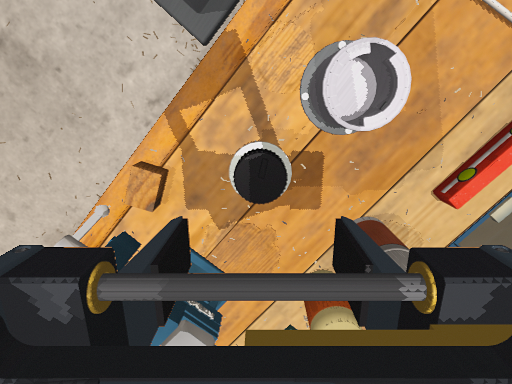

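The wrist view shows the cap standing on the table at (261,174) and the canister open at (365,88). Next I'll move to the scoop.

```bash
python3 -m jog '{"grip":[0.09,0.09,0.09,0.09,0.09,0.09,0.09,0.09],"dp":[[0.02,0.021,0],[0.042,0.044,0],[0.064,0.067,0],[0.086,0.09,0],[0.108,0.113,0],[0.13,0.136,0],[0.152,0.16,0],[0.172,0.181,0]],"rotation":[[0,0,7],[0,0,14],[0,0,21],[0,0,28],[0,0,35],[0,0,42],[0,0,49],[0,0,56]]}' 60;python3 rel.py 0.5355 0.243 0.17 -71.7
```

```text
time_s: 10.25
ee_pos: [0.5078, -0.0044, 0.1936]
eef_rot: [0.796, 0.605, -0.001, -0.001]
force: [-0.2, 0.7, 0.1]
gripper_width: 0.0899
grasp_force: 0.0
dp mm [245.8 -39.4  23.6] rot [-0.13  0.1  56.2 ]
t 10.25 p [ 0.5078 -0.0044  0.1936] yaw -15.5 toolz [-0.003  0.    -1.   ] q [-0.03  0.23  1.74  0.    1.17  0.24] F [-0.2  0.7  0.1] M [-0.12  0.05 -0.03] w 0.0899 gf 0.0
```

```bash
python3 -m jog '{"grip":[0.09,0.09,0.09,0.09,0.09,0.09,0.09,0.09],"dp":[[0.033,-0.005,0],[0.066,-0.01,0],[0.098,-0.016,0],[0.13,-0.021,0.006],[0.162,-0.026,0.012],[0.195,-0.031,0.018],[0.225,-0.036,0.024],[0.246,-0.039,0.024]],"rotation":[[0,0,7.05],[0,0,14.1],[0,0,21.1],[0,0,28.1],[0,0,35.1],[0,0,42.1],[0,0,49.2],[0,0,56.2]]}' 60;python3 - <<'E'
from h import *
c=capture("wrist");save(c,"w4");P=cloud(c).reshape(-1,3)
near=np.hypot(P[:,0]-.5,P[:,1]-.23)<.13
m=near&(P[:,2]>.055)&(P[:,2]<.09)&(np.hypot(P[:,0]-.536,P[:,1]-.243)<.04);print("grip",m.sum(),P[m].mean(0),cv2.minAreaRect(P[m&(P[:,2]>.07),:2].astype(np.float32)))
a=np.radians(18.3);D=P-[.481,.225,0];lx=D[:,0]*np.cos(a)+D[:,1]*np.sin(a);ly=-D[:,0]*np.sin(a)+D[:,1]*np.cos(a)
m=(P[:,2]>.018)&(P[:,2]<.03)&(abs(ly)<.035)&(abs(lx)<.1);print("scoop",m.sum(),cv2.minAreaRect(P[m,:2].astype(np.float32)))
E
python3 rel.py 0.5355 0.243 0.036 -71.7
```

```text
time_s: 10.92
ee_pos: [0.5339, 0.2436, 0.168]
eef_rot: [0.987, 0.16, -0.002, 0.0]
force: [-0.1, -0.2, -0.2]
gripper_width: 0.0901
grasp_force: 0.0
grip 550 [0.53829797 0.24286634 0.07404785] ((0.5362618565559387, 0.24210390448570251), (0.027557088062167168, 0.014978254213929176), 18.242006301879883)
scoop 777 ((0.49029481410980225, 0.22707362473011017), (0.1303311139345169, 0.04012219235301018), 18.3961124420166)
dp mm [ -0.3   4.1 132.5] rot [-0.16  0.12 -0.11]
t 10.97 p [0.5349 0.2467 0.1685] yaw -71.8 toolz [-0.003  0.002 -1.   ] q [0.41 0.37 1.6  0.   1.17 1.66] F [0.6 2.1 0.4] M [0.06 0.11 0.08] w 0.09 gf 0.0
```

View pics/w4.png

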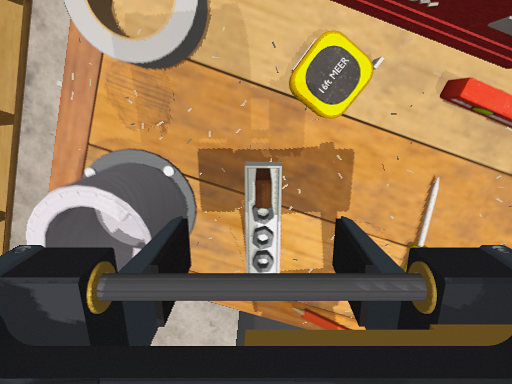

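The wrist view shows the scoop grip at (263,185), between the fingers with its long axis along tool x. The nuts are at (263,212), (263,237) and (263,261). I'll descend partway and check.

```bash
python3 -m jog '{"grip":[0.09,0.09,0.09,0.09,0.09,0.09,0.09,0.09],"dp":[[0,0.002,0.01],[0,0.002,0.025],[0,0.002,0.04],[0,0.002,0.055],[0,0.002,0.065],[0,0.002,0.07],[0,0.002,0.07],[0,0.002,0.07]],"rotation":[[0,0,0],[0,0,0],[0,0,0],[0,0,0],[0,0,0],[0,0,0],[0,0,0],[0,0,0]]}' 30; python3 rel.py 0.5357 0.2425 0.038 -71.7
```

```text
time_s: 11.63
ee_pos: [0.5363, 0.2391, 0.101]
eef_rot: [0.987, 0.162, -0.0, 0.0]
force: [-0.1, -0.4, -0.2]
gripper_width: 0.09
grasp_force: 0.0
dp mm [ 0.5 -3.4 63. ] rot [0.   0.   0.33]
t 11.63 p [0.5363 0.2391 0.101 ] yaw -71.4 toolz [-0. -0. -1.] q [ 0.4   0.43  1.7  -0.    1.01  1.65] F [-0.1 -0.4 -0.2] M [-0.1   0.16 -0.01] w 0.09 gf 0.0
```

```bash
python3 -m jog '{"grip":[0.09,0.09,0.09,0.09,0.09,0.09,0.09,0.09],"dp":[[0,-0.003,0.008],[0,-0.003,0.02],[0,-0.003,0.034],[0,-0.003,0.048],[0,-0.003,0.058],[0,-0.003,0.062],[0,-0.003,0.063],[0,-0.003,0.063]],"rotation":[[0,0,0],[0,0,0],[0,0,0],[0,0,0],[0,0,0],[0,0,0],[0,0,0],[0,0,0]]}' 30; python3 rel.py 0.5357 0.2425 0.038 -71.7
```

```text
time_s: 12.3
ee_pos: [0.5355, 0.2426, 0.0381]
eef_rot: [0.987, 0.162, 0.0, -0.0]
force: [0.4, 0.4, 0.2]
gripper_width: 0.0898
grasp_force: 0.0
dp mm [0.2 0.2 0.1] rot [-0.01 -0.03  0.34]
t 12.3 p [0.5355 0.2426 0.0381] yaw -71.4 toolz [ 0.001  0.    -1.   ] q [0.41 0.5  1.77 0.   0.88 1.65] F [0.4 0.4 0.2] M [-0.12  0.12  0.02] w 0.0898 gf 0.0
```

```bash
python3 -m jog '{"grip":[0.07,0.05,0.035,0.025,0.02,0.01,0.005,0.005],"dp":[[0,0,0],[0,0,0],[0,0,0],[0,0,0],[0,0,0],[0,0,0],[0,0,0],[0,0,0]],"rotation":[[0,0,0],[0,0,0],[0,0,0],[0,0,0],[0,0,0],[0,0,0],[0,0,0],[0,0,0]]}' 40; python3 -m jog '{"grip":[0.005,0.005,0.005,0.005,0.005,0.005,0.005,0.005],"dp":[[0,0,0],[0,0,0],[0,0,0],[0,0,-0.002],[0,0,-0.008],[0,0,-0.02],[0,0,-0.035],[0,0,-0.05]],"rotation":[[0,0,0],[0,0,0],[0,0,0],[0,0,0],[0,0,0],[0,0,0],[0,0,0],[0,0,0]]}' 50;python3 rel.py 0.5357 0.2425 0.25 -71.7
```

```text
time_s: 12.97
ee_pos: [0.5352, 0.2425, 0.038]
eef_rot: [0.987, 0.162, 0.0, -0.0]
force: [-0.0, 1.1, 0.1]
gripper_width: 0.0396
grasp_force: 0.0
time_s: 13.63
ee_pos: [0.5348, 0.2423, 0.0883]
eef_rot: [0.987, 0.162, -0.001, 0.0]
force: [0.6, 0.0, -3.1]
gripper_width: 0.0159
grasp_force: 50.0
dp mm [ 7.000e-01  1.000e-01 -1.617e+02] rot [0.   0.07 0.34]
t 13.63 p [0.5348 0.2423 0.0883] yaw -71.4 toolz [-0.001 -0.    -1.   ] q [0.41 0.44 1.71 0.   0.99 1.65] F [ 0.6  0.  -3.1] M [ 0.04  0.02 -0.02] w 0.0159 gf 50.0
```

```bash
cat > ik.py <<'E'
from h import *
from scipy.optimize import least_squares
def Ry(a):return R.from_rotvec([0,a,0]).as_matrix()
def Rz(a):return R.from_rotvec([0,0,a]).as_matrix()
a=.454
def fk(q,L):
    A=Rz(q[0]);B=A@Ry(q[1]);p=B@[0,0,a]+[0,0,L-.078]
    B=B@Ry(q[2]);p=p+B@[0,0,a];B=B@Rz(q[3])@Ry(q[4])@Rz(q[5])
    return p+B@[0,0,L],B
def tgt(psi,th,off,zl):
    c,s=np.cos(psi),np.sin(psi);Rs=Rz(psi)@Ry(-0)@R.from_rotvec([0,-th,0]).as_matrix()
    lip=np.array([.4955+off*c,-.118+off*s,zl]);p=lip+Rs@[.133,0,.038]
    B=Rs@np.diag([1,-1,-1.]);return p,B
if __name__=="__main__":
  # tool x sign check at zero config
  p,B=fk([1.116,.32,1.565,0,1.257,-.02],.24);print(p.round(3),B.round(2).tolist())
  S=np.eye(3)
  for L in(.2,.26):
   for psi in(18,45,65):
    for th in(-6,30,45,50):
      p,B=tgt(np.radians(psi),np.radians(th),.012,.095 if th<10 else .083)
      f=lambda q:np.r_[(fk(q,L)[0]-p)*5,(fk(q,L)[1]-B).ravel()]
      r=least_squares(f,[-.2,.2,1.8,.05,1.1,-np.radians(psi-90)-.2],bounds=([-3.11,-.84,.21,-1.34,.05,-2.56],[3.11,2.01,2.61,4.49,2.63,2.56]))
      print(L,psi,th,p.round(3),"err",round(r.cost,5),r.x.round(2))
E
python3 ik.py
```

```text
[0.252 0.516 0.213] [[-0.42, -0.91, -0.0], [-0.91, 0.42, -0.0], [0.0, 0.0, -1.0]]
0.2 18 -6 [ 0.636 -0.072  0.119] err 0.02146 [-0.14  0.57  1.43  0.03  1.23  2.56]
0.2 18 30 [ 0.598 -0.085  0.182] err 0.0 [-0.23  0.25  1.79  0.42  0.68  2.33]
0.2 18 45 [ 0.571 -0.094  0.204] err 0.0 [-0.3   0.14  1.95  0.9   0.55  1.86]
0.2 18 50 [ 0.561 -0.097  0.209] err 0.0 [-0.33  0.11  2.    1.1   0.54  1.65]
0.2 45 -6 [ 0.6   -0.013  0.119] err 0.0 [ 0.    0.48  1.56 -0.08  1.17  2.39]
0.2 45 30 [ 0.572 -0.042  0.182] err 0.0 [-0.22  0.24  1.8   0.58  0.89  1.81]
0.2 45 45 [ 0.551 -0.062  0.204] err 0.0 [-0.34  0.19  1.9   0.94  0.91  1.46]
0.2 45 50 [ 0.544 -0.07   0.209] err 0.0 [-0.39  0.18  1.93  1.05  0.95  1.35]
0.2 65 -6 [0.558 0.016 0.119] err 0.0 [ 0.06  0.39  1.7  -0.1   1.11  2.12]
0.2 65 30 [ 0.541 -0.02   0.182] err 0.0 [-0.22  0.24  1.81  0.6   1.06  1.5 ]
0.2 65 45 [ 0.529 -0.046  0.204] err 0.0 [-0.36  0.23  1.85  0.87  1.17  1.25]
0.2 65 50 [ 0.524 -0.056  0.209] err 0.0 [-0.4   0.23  1.86  0.95  1.22  1.18]
0.26 18 -6 [ 0.636 -0.072  0.119] err 0.02089 [-0.15  0.58  1.41  0.0
[... 191 characters left out ...]
61 -0.097  0.209] err 0.0 [-0.4   0.07  2.11  1.19  0.57  1.5 ]
0.26 45 -6 [ 0.6   -0.013  0.119] err 0.0 [ 0.01  0.49  1.55 -0.08  1.18  2.4 ]
0.26 45 30 [ 0.572 -0.042  0.182] err 0.0 [-0.27  0.22  1.85  0.6   0.89  1.75]
0.26 45 45 [ 0.551 -0.062  0.204] err 0.0 [-0.43  0.17  1.96  0.96  0.94  1.36]
0.26 45 50 [ 0.544 -0.07   0.209] err 0.0 [-0.48  0.17  1.99  1.06  0.99  1.25]
0.26 65 -6 [0.558 0.016 0.119] err 0.0 [ 0.07  0.4   1.69 -0.1   1.11  2.13]
0.26 65 30 [ 0.541 -0.02   0.182] err 0.0 [-0.28  0.24  1.83  0.6   1.07  1.44]
0.26 65 45 [ 0.529 -0.046  0.204] err 0.0 [-0.44  0.25  1.87  0.86  1.2   1.16]
0.26 65 50 [ 0.524 -0.056  0.209] err 0.0 [-0.49  0.26  1.88  0.93  1.26  1.09]
```

```bash
python3 -m jog '{"grip":[0.005,0.005,0.005,0.005,0.005,0.005,0.005,0.005],"dp":[[0,0,-0.01],[0,0,-0.025],[0,0,-0.04],[0,0,-0.055],[0,0,-0.07],[0,0,-0.083],[0,0,-0.09],[0,0,-0.092]],"rotation":[[0,-1,0],[0,-2,0],[0,-3,0],[0,-4,0],[0,-5,0],[0,-6,0],[0,-6,0],[0,-6,0]]}' 50;python3 - <<'E'
from h import *
c=capture("scene");save(c,"s2")
c=capture("wrist");P=cloud(c).reshape(-1,3);o=robot.get_obs()
Q=(P-o["ee_pos"])@R.from_quat(o["eef_rot"]).as_matrix()
m=(abs(Q[:,1])<.006)&(abs(Q[:,0])<.02)&(abs(Q[:,2])<.08);print("griptop toolz",np.nanpercentile(Q[m,2],[1,5,50]),m.sum())
m=(abs(abs(Q[:,1])-.0185)<.0012)&(Q[:,0]<.016)&(Q[:,0]>-.05)&(abs(Q[:,2])<.05);print("wall top z",np.nanpercentile(Q[m,2],[5,25,50,75]),m.sum())
m=(abs(Q[:,1])<.025)&(abs(Q[:,0])<.06)&(abs(Q[:,2])<.05);print("x,y extent",Q[m].min(0),Q[m].max(0))
E
python3 rel.py 0.5357 0.2425 0.2 -71.7 -6
```

```text
time_s: 14.3
ee_pos: [0.5359, 0.2427, 0.1812]
eef_rot: [0.986, 0.162, -0.05, 0.008]
force: [-0.1, -1.0, -2.9]
gripper_width: 0.0158
grasp_force: 50.0
griptop toolz [-0.0391569  -0.03865505 -0.02890897] 1674
wall top z [-0.03539367  0.01354475  0.01406773  0.01453013] 99
x,y extent [-0.01727641 -0.02011857 -0.04999568] [0.01899224 0.01970179 0.0393726 ]
dp mm [ -1.3   0.1 -20. ] rot [ 0.03 -0.02  0.33]
t 14.4 p [0.535  0.2423 0.1799] yaw -71.4 toolz [-0.099 -0.033 -0.995] q [0.4  0.42 1.51 0.01 1.32 1.64] F [-0.7 -0.1 -3.3] M [-0.01 -0.01 -0.03] w 0.0157 gf 50.0
```

View pics/s2.png

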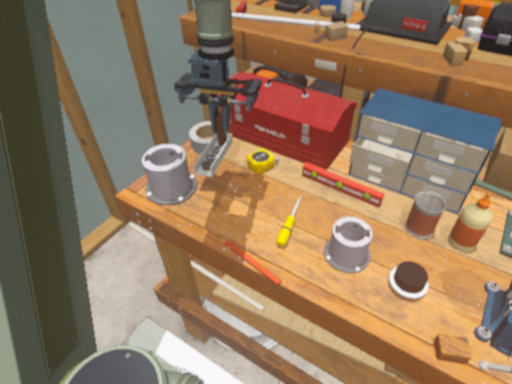

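The scene view shows the scoop held aloft at (215,150), the open canister at (350,240) and the cap on the table at (410,278). The grip measurements confirm no slip: the underside is 38 mm below the TCP. I'll carry it to the canister slightly lip-up, at scoop yaw 45°.

```bash
python3 - <<'E'
from ik import *
for th,z in((-6,.15),(-6,.1),(9,.097),(20,.09),(30,.086),(45,.083)):
    print(th,z,tgt(np.radians(45),np.radians(th),.012,z)[0].round(4))
E
python3 rel.py 0.6 -0.013 0.17 -45 -6
```

```text
-6 0.15 [ 0.6003 -0.0132  0.1739]
-6 0.1 [ 0.6003 -0.0132  0.1239]
9 0.097 [ 0.5927 -0.0208  0.1553]
20 0.09 [ 0.5832 -0.0303  0.1712]
30 0.086 [ 0.572  -0.0415  0.1854]
45 0.083 [ 0.5515 -0.062   0.2039]
dp mm [-18.8 262.7  12. ] rot [-2.750e+00 -2.000e-02 -2.622e+01]
t 14.4 p [0.535  0.2423 0.1799] yaw -71.4 toolz [-0.099 -0.033 -0.995] q [0.4  0.42 1.51 0.01 1.32 1.64] F [-0.7 -0.1 -3.3] M [-0.01 -0.01 -0.03] w 0.0157 gf 50.0
```

```bash
python3 -m jog '{"grip":[0.005,0.005,0.005,0.005,0.005,0.005,0.005,0.005],"dp":[[0,0.002,0],[-0.001,0.008,0.001],[-0.001,0.018,0.001],[-0.002,0.034,0.002],[-0.004,0.054,0.003],[-0.005,0.076,0.004],[-0.007,0.098,0.005],[-0.009,0.12,0.006]],"rotation":[[0,0,-0.2],[-0.1,0,-0.8],[-0.2,0,-1.8],[-0.4,0,-3.4],[-0.6,0,-5.4],[-0.8,0,-7.6],[-1,0,-9.8],[-1.2,0,-12]]}' 50; python3 rel.py 0.6 -0.013 0.165 -45 -6
```

```text
time_s: 15.07
ee_pos: [0.5641, 0.1242, 0.1741]
eef_rot: [0.963, 0.266, -0.051, 0.013]
force: [1.4, 0.6, -2.1]
gripper_width: 0.0159
grasp_force: 50.0
dp mm [-38.3 136.2  13. ] rot [ -1.57   0.07 -14.07]
t 15.07 p [0.5641 0.1242 0.1741] yaw -59.2 toolz [-0.092 -0.053 -0.994] q [ 0.22  0.4   1.54 -0.03  1.3   1.26] F [ 1.4  0.6 -2.1] M [ 0.08 -0.09  0.  ] w 0.0159 gf 50.0
```

```bash
python3 -m jog '{"grip":[0.005,0.005,0.005,0.005,0.005,0.005,0.005,0.005],"dp":[[-0.006,0.022,0.002],[-0.012,0.044,0.004],[-0.018,0.066,0.006],[-0.024,0.087,0.008],[-0.03,0.107,0.01],[-0.034,0.122,0.012],[-0.037,0.132,0.013],[-0.038,0.136,0.013]],"rotation":[[-0.2,0,-2.2],[-0.5,0,-4.4],[-0.7,0,-6.6],[-0.9,0,-8.8],[-1.2,0,-11],[-1.4,0,-12.6],[-1.5,0,-13.6],[-1.6,0,-14]]}' 50;python3 - <<'E'
from h import *
c=capture("top");save(c,"t2")
E
python3 rel.py 0.6003 -0.0132 0.124 -45 -6
```

```text
time_s: 15.73
ee_pos: [0.5997, -0.0133, 0.1647]
eef_rot: [0.923, 0.38, -0.049, 0.02]
force: [-0.8, -0.8, -2.4]
gripper_width: 0.0159
grasp_force: 50.0
dp mm [ 4.5  0.4 40.8] rot [ 0.01  0.07 -0.28]
t 15.78 p [ 0.5999 -0.0131  0.165 ] yaw -45.3 toolz [-0.075 -0.075 -0.994] q [ 0.    0.43  1.52 -0.08  1.26  0.82] F [ 0.4 -0.6 -3.1] M [ 0.04 -0.04  0.02] w 0.0154 gf 50.0
```

View pics/t2.png

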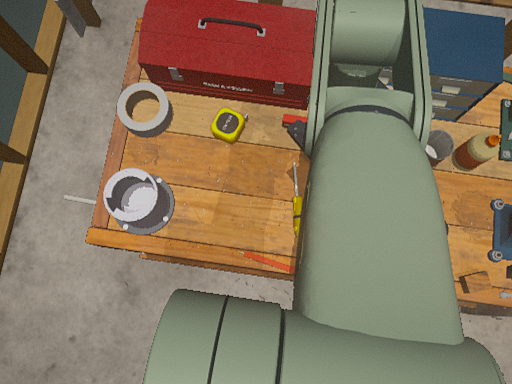

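The arm hides the canister in this top view, so I'll rely on the measured geometry. Next I'll bring the lip over the mouth at a small tilt.

```bash
python3 rel.py 0.5927 -0.0208 0.1553 -45 9;python3 rel.py 0.6003 -0.0132 0.124 -45 -6|head -1
```

```text
dp mm [-9.5  0.4 10.8] rot [ 0.04 15.07 -0.28]
t 15.78 p [ 0.5999 -0.0131  0.165 ] yaw -45.3 toolz [-0.075 -0.075 -0.994] q [ 0.    0.43  1.52 -0.08  1.26  0.82] F [ 0.4 -0.6 -3.1] M [ 0.04 -0.04  0.02] w 0.0154 gf 50.0
dp mm [ 4.5  0.4 40.8] rot [ 0.01  0.07 -0.28]
```

```bash
python3 -m jog '{"grip":[0.005,0.005,0.005,0.005,0.005,0.005,0.005,0.005],"dp":[[-0.001,0,0.001],[-0.003,0,0.003],[-0.005,0,0.006],[-0.007,0,0.008],[-0.009,0,0.01],[-0.0095,0,0.011],[-0.0095,0,0.011],[-0.0095,0,0.011]],"rotation":[[0,2,0],[0,5,0],[0,8,0],[0,11,0],[0,13.5,-0.1],[0,15,-0.2],[0,15,-0.3],[0,15,-0.3]]}' 50
python3 - <<'E'
from h import *
o=robot.get_obs();M=R.from_quat(o["eef_rot"]).as_matrix();p=o["ee_pos"];L=p+M@[-.133,0,.038];print("lip",L.round(4), (L-[.4955,-.118,.08]).round(4))
E
for a in "0.5832 -0.0303 0.1712 -45 20" "0.572 -0.0415 0.1854 -45 30" "0.5515 -0.062 0.2039 -45 45" "0.5445 -0.069 0.2085 -45 50"; do python3 rel.py $a|head -1;done; python3 rel.py 0.5 0 0.1 0 | tail -1
```

```text
time_s: 16.45
ee_pos: [0.5921, -0.0186, 0.1558]
eef_rot: [0.921, 0.382, 0.072, -0.03]
force: [0.4, -0.3, -2.5]
gripper_width: 0.0155
grasp_force: 50.0
lip [ 0.5035 -0.1074  0.0975] [0.008  0.0106 0.0175]
dp mm [-12.    2.  -17.5] rot [ 0.02 11.04  0.08]
dp mm [-25.5   2.  -34. ] rot [1.000e-02 2.104e+01 8.000e-02]
dp mm [-51.2   1.9 -56.8] rot [-0.   36.04  0.08]
dp mm [-60.3   1.9 -62.9] rot [-1.000e-02  4.104e+01  8.000e-02]
t 16.45 p [ 0.5921 -0.0186  0.1558] yaw -44.9 toolz [ 0.11   0.11  -0.988] q [-0.12  0.34  1.7   0.14  1.01  0.59] F [ 0.4 -0.3 -2.5] M [-0.16  0.19  0.03] w 0.0155 gf 50.0
```

```bash
python3 -m jog '{"grip":[0.005,0.005,0.005,0.005,0.005,0.005,0.005,0.005],"dp":[[-0.006,0.001,-0.009],[-0.013,0.0015,-0.019],[-0.021,0.002,-0.029],[-0.03,0.002,-0.039],[-0.04,0.002,-0.048],[-0.051,0.002,-0.057],[-0.051,0.002,-0.057],[-0.051,0.002,-0.057]],"rotation":[[0,6,0],[0,12,0],[0,18,0],[0,24,0],[0,30,0],[0,36,0],[0,36,0],[0,36,0]]}' 50
python3 -m jog '{"grip":[0.005,0.005,0.005,0.005,0.005,0.005,0.005,0.005],"dp":[[-0.004,0,-0.003],[-0.009,0,-0.006],[-0.009,0,-0.006],[-0.009,0,-0.006],[-0.009,0,-0.006],[-0.009,0,-0.006],[-0.009,0,-0.006],[-0.009,0,-0.006]],"rotation":[[0,2,0],[0,4,0],[0,4,0],[0,4,0],[0,4,0],[0,4,0],[0,4,0],[0,4,0]]}' 50
python3 - <<'E'
from h import *
o=robot.get_obs();M=R.from_quat(o["eef_rot"]).as_matrix();p=o["ee_pos"];L=p+M@[-.133,0,.038];print("lip",L.round(4), (L-[.4955,-.118,.08]).round(4))
c=capture("wrist");s=capture("scene")
a=s["image"][120:320,180:480];cv2.imwrite("pics/p3.png",np.hstack([cv2.resize(a[...,::-1],(450,300)),cv2.resize(c["image"][...,::-1],(350,300))]))
E
python3 rel.py 0.5 0 0.1 0 | tail -1
```

```text
time_s: 17.12
ee_pos: [0.5519, -0.0633, 0.2036]
eef_rot: [0.854, 0.353, 0.353, -0.146]
force: [-1.3, 0.1, -1.7]
gripper_width: 0.0157
grasp_force: 50.0
time_s: 17.78
ee_pos: [0.5451, -0.0692, 0.2024]
eef_rot: [0.84, 0.35, 0.383, -0.158]
force: [0.4, -0.4, -2.7]
gripper_width: 0.016
grasp_force: 50.0
lip [ 0.5039 -0.1109  0.0771] [ 0.0084  0.0071 -0.0029]
t 17.88 p [ 0.5449 -0.0694  0.2022] yaw -44.9 toolz [ 0.533  0.534 -0.656] q [-0.62  0.24  2.04  1.06  1.02 -0.51] F [-0.5 -1.7 -2.1] M [-0.6   0.61 -0.01] w 0.0158 gf 50.0
```

View pics/p3.png

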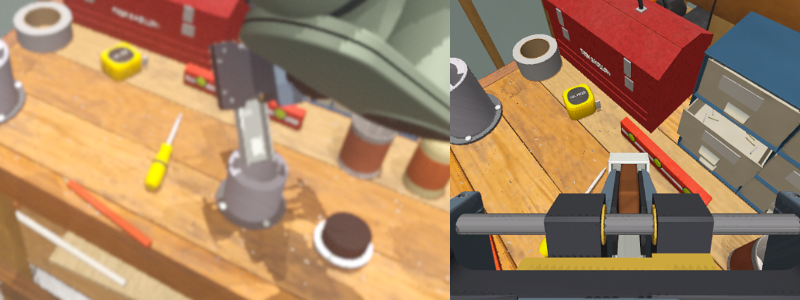

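The left view shows the scoop tipped into the canister mouth at (255,165). There is a pale patch in the trough, so I'll check for leftover nuts with the depth data.

```bash
python3 -m jog '{"grip":[0.005,0.005,0.005,0.005,0.005,0.005,0.005,0.005],"dp":[[0,0,0],[0,0,0],[0,0,0],[0,0,0],[0,0,0],[0,0,0],[0,0,0],[0,0,0]],"rotation":[[0,0,0],[0,0,0],[0,0,0],[0,0,0],[0,0,0],[0,0,0],[0,0,0],[0,0,0]]}' 50
python3 - <<'E'
from h import *
s=capture("scene");o=robot.get_obs();M=R.from_quat(o["eef_rot"]).as_matrix();p=o["ee_pos"]
Q=(cloud(s).reshape(-1,3)-p)@M; I=s["image"].reshape(-1,3)
x=Q[:,0]+.133; h=.038-Q[:,2]   # along from lip, height over underside
for a in np.arange(-.02,.11,.01):
    m=(x>=a)&(x<a+.01)&(abs(Q[:,1])<.014)&(h>-.01)&(h<.05)
    if m.sum(): print(round(a,3),m.sum(),np.percentile(h[m],[10,50,90]).round(4),I[m].mean(0).astype(int))
cv2.imwrite("pics/p4.png",cv2.resize(s["image"][190:290,300:400,::-1],(600,600),interpolation=cv2.INTER_CUBIC))
print(o["force"])
E
```

```text
time_s: 18.55
ee_pos: [0.5447, -0.0696, 0.202]
eef_rot: [0.84, 0.349, 0.383, -0.158]
force: [0.4, 0.0, -2.3]
gripper_width: 0.016
grasp_force: 50.0
0.0 41 [0.0001 0.0019 0.0039] [197 193 185]
0.01 48 [0.0003 0.0016 0.0033] [228 226 218]
0.02 48 [-0.0003  0.0017  0.0033] [232 231 223]
0.03 48 [0.0001 0.0019 0.0031] [212 210 202]
0.04 50 [0.0001 0.0015 0.0038] [200 196 188]
0.05 46 [0.0002 0.0021 0.0036] [201 198 190]
0.06 47 [0.0006 0.0023 0.0038] [203 200 192]
0.07 49 [0.0004 0.0018 0.003 ] [210 208 199]
0.08 26 [0.0003 0.0018 0.0026] [189 186 178]
[ 0.03421012  0.62100135 -1.94227399]
```

View pics/p4.png

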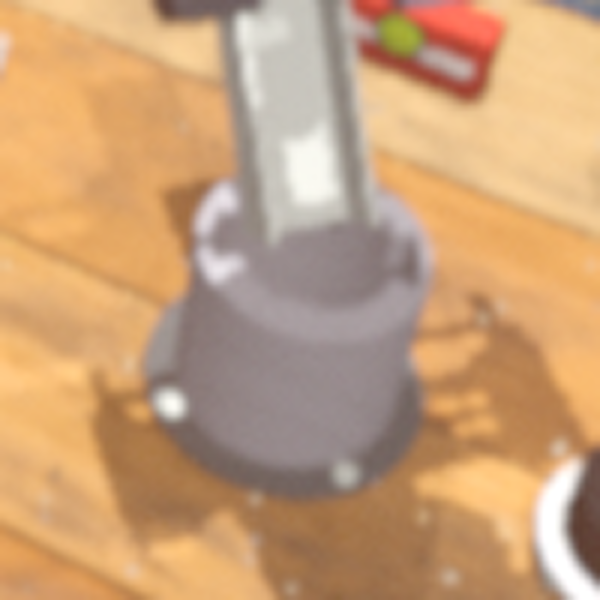

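The close-up shows the trough floor empty and the lip inside the mouth at (310,230). Depth along the floor is flat, so no nuts are left in it. I'll back off and level the scoop.

```bash
python3 rel.py 0.58 -0.035 0.245 -45 30; python3 rel.py 0.59 0.05 0.22 -52 0
```

```text
dp mm [64.8  0.6  9.1] rot [  0.   -19.01   0.11]
t 18.6 p [ 0.5447 -0.0696  0.202 ] yaw -44.9 toolz [ 0.534  0.534 -0.656] q [-0.62  0.25  2.04  1.06  1.02 -0.51] F [ 0.   0.6 -1.9] M [-0.55  0.59  0.01] w 0.0156 gf 50.0
dp mm [ 90.1 -52.4  76.2] rot [ -2.96 -48.95   6.68]
t 18.6 p [ 0.5447 -0.0696  0.202 ] yaw -44.9 toolz [ 0.534  0.534 -0.656] q [-0.62  0.25  2.04  1.06  1.02 -0.51] F [ 0.   0.6 -1.9] M [-0.55  0.59  0.01] w 0.0156 gf 50.0
```

```bash
python3 -m jog '{"grip":[0.005,0.005,0.005,0.005,0.005,0.005,0.005,0.005],"dp":[[0.008,0,0],[0.018,0,0],[0.03,0,0],[0.042,0,0.002],[0.054,0,0.005],[0.062,0,0.008],[0.065,0,0.009],[0.065,0,0.009]],"rotation":[[0,0,0],[0,0,0],[0,-3,0],[0,-7,0],[0,-11,0],[0,-15,0],[0,-19,0],[0,-19,0]]}' 50; python3 rel.py 0.59 0.05 0.22 -52 0
```

```text
time_s: 19.27
ee_pos: [0.5822, -0.0325, 0.2486]
eef_rot: [0.891, 0.373, 0.241, -0.097]
force: [0.5, 1.4, -0.5]
gripper_width: 0.0156
grasp_force: 50.0
dp mm [ 41.2 -52.7  56.7] rot [ -1.56 -30.14   7.21]
t 19.27 p [ 0.5822 -0.0325  0.2486] yaw -44.7 toolz [ 0.357  0.353 -0.865] q [-0.34  0.19  1.78  0.56  1.01  0.17] F [ 0.5  1.4 -0.5] M [-0.34  0.31 -0.07] w 0.0156 gf 50.0
```

```bash
python3 -m jog '{"grip":[0.005,0.005,0.005,0.005,0.005,0.005,0.005,0.005],"dp":[[0.006,-0.007,0.008],[0.012,-0.015,0.016],[0.018,-0.023,0.024],[0.024,-0.031,0.032],[0.03,-0.039,0.04],[0.036,-0.046,0.049],[0.041,-0.053,0.057],[0.041,-0.053,0.057]],"rotation":[[-0.2,-4,1],[-0.4,-8,2],[-0.7,-13,3],[-0.9,-18,4.3],[-1.2,-23,5.5],[-1.4,-27,6.5],[-1.6,-30,7.2],[-1.6,-30,7.2]]}' 50; python3 rel.py 0.5355 0.2425 0.15 -71.5
```

```text
time_s: 19.93
ee_pos: [0.5873, 0.0518, 0.2139]
eef_rot: [0.945, 0.326, -0.003, -0.004]
force: [-0.2, 0.5, -1.8]
gripper_width: 0.0158
grasp_force: 50.0
dp mm [  76.8 -181.5   65.5] rot [-0.53  0.23 19.51]
t 19.93 p [0.5873 0.0518 0.2139] yaw -52.0 toolz [-0.008  0.006 -1.   ] q [0.06 0.35 1.52 0.01 1.28 0.97] F [-0.2  0.5 -1.8] M [-0.01  0.03 -0.02] w 0.0158 gf 50.0
```

```bash
python3 -m jog '{"grip":[0.005,0.005,0.005,0.005,0.005,0.005,0.005,0.005],"dp":[[0.008,-0.019,0.004],[0.02,-0.047,0.012],[0.033,-0.078,0.022],[0.046,-0.109,0.035],[0.058,-0.137,0.046],[0.068,-0.161,0.056],[0.074,-0.175,0.062],[0.077,-0.181,0.065]],"rotation":[[0,0,2],[0,0,5],[0,0,8],[-0.2,0.1,11],[-0.3,0.1,14],[-0.4,0.2,17],[-0.5,0.2,19],[-0.5,0.2,19.5]]}' 50;python3 -m jog '{"grip":[0.005,0.005,0.005,0.005,0.005,0.005,0.005,0.005],"dp":[[0,0,0.01],[0,0,0.025],[0,0,0.043],[0,0,0.06],[0,0,0.075],[0,0,0.087],[0,0,0.094],[0,0,0.096]],"rotation":[[0,0,0],[0,0,0],[0,0,0],[0,0,0],[0,0,0],[0,0,0],[0,0,0],[0,0,0]]}' 50; python3 rel.py 0.5355 0.2425 0.039 -71.5
```

```text
time_s: 20.6
ee_pos: [0.5348, 0.2396, 0.1506]
eef_rot: [0.987, 0.159, -0.0, 0.001]
force: [-0.4, -1.0, -1.7]
gripper_width: 0.0158
grasp_force: 50.0
time_s: 21.27
ee_pos: [0.5369, 0.2365, 0.0546]
eef_rot: [0.987, 0.158, 0.0, 0.002]
force: [-0.0, -0.3, -2.2]
gripper_width: 0.0158
grasp_force: 50.0
dp mm [ 0.6 -6.2 15.5] rot [ 0.25 -0.01 -0.27]
t 21.27 p [0.5369 0.2365 0.0546] yaw -71.8 toolz [ 0.001 -0.004 -1.   ] q [ 0.4   0.48  1.75 -0.01  0.91  1.65] F [-0.  -0.3 -2.2] M [-0.06  0.09 -0.04] w 0.0158 gf 50.0
```

Next I'll lower the last 15 mm gently and check the contact force.

```bash
python3 -m jog '{"grip":[0.005,0.005,0.005,0.005,0.005,0.005,0.005,0.005],"dp":[[0,-0.002,0.003],[0,-0.002,0.006],[0,-0.002,0.009],[0,-0.002,0.012],[0,-0.002,0.014],[0,-0.002,0.015],[0,-0.002,0.016],[0,-0.002,0.016]],"rotation":[[0.2,0,0],[0.2,0,0],[0.2,0,0],[0.2,0,0],[0.2,0,0],[0.2,0,0],[0.2,0,0],[0.2,0,0]]}' 50; python3 rel.py 0.5355 0.2425 0.038 -71.5
```

```text
time_s: 21.93
ee_pos: [0.5368, 0.2402, 0.0399]
eef_rot: [0.987, 0.159, 0.001, 0.0]
force: [0.2, -1.0, -2.8]
gripper_width: 0.0158
grasp_force: 50.0
dp mm [-0.5 -2.6  1.9] rot [ 0.05 -0.16 -0.19]
t 21.93 p [0.5368 0.2402 0.0399] yaw -71.7 toolz [ 0.003  0.    -1.   ] q [ 0.4   0.5   1.77 -0.    0.88  1.65] F [ 0.2 -1.  -2.8] M [-0.07  0.1   0.01] w 0.0158 gf 50.0
```

```bash
python3 -m jog '{"grip":[0.005,0.005,0.005,0.005,0.005,0.02,0.03,0.05],"dp":[[0,0,0.0005],[0,0,0.001],[0,0,0.0015],[0,0,0.002],[0,0,0.0022],[0,0,0.0022],[0,0,0.0022],[0,0,0.0022]],"rotation":[[0,0,0],[0,0,0],[0,0,0],[0,0,0],[0,0,0],[0,0,0],[0,0,0],[0,0,0]]}' 50; python3 -m jog '{"grip":[0.07,0.09,0.09,0.09,0.09,0.09,0.09,0.09],"dp":[[0,0,0],[0,0,0],[0,0,0],[0,0,0],[0,0,-0.01],[0,0,-0.03],[0,0,-0.06],[0,0,-0.09]],"rotation":[[0,0,0],[0,0,0],[0,0,0],[0,0,0],[0,0,0],[0,0,0],[0,0,0],[0,0,0]]}' 50; python3 -m jog '{"grip":[0.09,0.09,0.09,0.09,0.09,0.09,0.09,0.09],"dp":[[0,0,-0.02],[0,0,-0.04],[0,0,-0.06],[0,0,-0.08],[0,0,-0.09],[0,0,-0.09],[0,0,-0.09],[0,0,-0.09]],"rotation":[[0,0,0],[0,0,0],[0,0,0],[0,0,0],[0,0,0],[0,0,0],[0,0,0],[0,0,0]]}' 50
python3 - <<'E'
from h import *
c=capture("top");save(c,"end");W=cloud(c);P=W.reshape(-1,3)
m=np.hypot(P[:,0]-.4955,P[:,1]+.118)<.025;Q=P[m];print("in canister z pct",np.nanpercentile(Q[:,2],[2,10,30,50,70,90,98]).round(4))
cv2.imwrite("pics/end2.png",np.vstack([cv2.resize(c["image"][130:260,80:430,::-1],(700,260)),cv2.resize(capture("scene")["image"][120:300,140:460,::-1],(600,338))[:, :].copy() if 0 else cv2.resize(capture("scene")["image"][120:300,140:460,::-1],(700,338))]))
E
```

```text
time_s: 22.6
ee_pos: [0.5369, 0.2401, 0.0377]
eef_rot: [0.987, 0.159, 0.002, 0.0]
force: [0.4, -0.2, 0.5]
gripper_width: 0.0301
grasp_force: 0.0
time_s: 23.27
ee_pos: [0.536, 0.2399, 0.1288]
eef_rot: [0.987, 0.159, 0.001, 0.0]
force: [0.5, 0.3, 0.4]
gripper_width: 0.0838
grasp_force: 0.0
time_s: 23.93
ee_pos: [0.5355, 0.2398, 0.2165]
eef_rot: [0.987, 0.159, 0.0, 0.0]
force: [-0.2, 1.2, -0.4]
gripper_width: 0.09
grasp_force: 0.0
in canister z pct [0.0014 0.0029 0.0045 0.0062 0.0253 0.0491 0.0546]
```

View pics/end2.png

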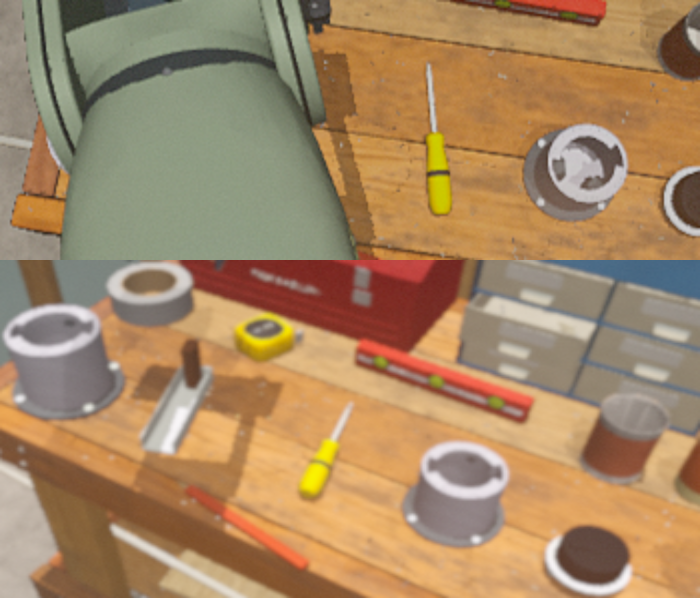

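The final views show the scoop upright and empty at (180,410), the cap on the table at (590,560), and nut shapes inside the open canister at (580,165). No nuts are on the table. I'll hand it in.

```bash
python3 -c "
from bench import hand_in
print(hand_in())"
```

```text
the job is handed in; nothing more can be done
None
```

I broke the cap loose, spun it to the stop and laid it on the table, tipped the three nuts into the canister, set the empty scoop back upright on the table, and handed the job in at about 24 s. I confirmed the nuts by the empty scoop, shapes visible in the canister and none on the table, not by counting them.

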